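# Clamp a sample vessel in the bench chuck

## Robot

A 7-joint arm with a two-finger parallel gripper is mounted at the origin on the work surface. World frame = base frame: x ahead of the robot, y to its left, z up, the work surface at z = 0. Lengths are in m, angles in rad, forces in N, time in s.
With the tool pointing down it reaches from about 0.425 to 0.925 m from the base axis. Payload 6.8 kg.
Tool frame: the origin (TCP) lies between the finger pads; the fingertips stand r.tips_ahead ahead of it and the grasp point (between the pads) lies 5 mm behind it (r.tips_ahead is the distance from the TCP to the fingertips, in m); z points along the fingers, y is the line along which they close (so a half turn about z gives the same grasp; the last joint's range is limited). The gripper opens to 85 mm and grips with 20 to 120 N. Pads are 22 mm wide; open, the fingers measure 114 mm over their backs; the gripper's body (76 mm by 85 mm) begins 54 mm behind the grasp point. The pads swing forward as they close: fully open they stand 13 mm farther back than shut.
Start: joints at [-1.26, 0.477, 0.022, 1.555, -0.011, 1.109, -0.083], TCP at [0.274, 0.617, 0.245] pointing down, gripper open.
Joint ranges: [-2.96, 2.96], [-0.34, 2.1], [-1.41, 1.46], [0.24, 2.44], [-1.37, 4.51], [0.17, 1.92], [-2.96, 2.96]. Speed limits (rad/s): [2.39, 2.39, 3.14, 3.14, 3.14, 3.14, 3.14].

## Interface

Orientations are given as a rotation vector (axis times angle).
In Python, from bench import r gives the robot as it stands.
- The arm moves only by the tool move_arm, never from a script. Its argument "rows" is one flat list of numbers, 4 for each row, row after row: the shift along the tool's x, y, z in cm, then the turn about the tool's z in degrees. In form: [tx, ty, tz, twist, tx, ty, tz, twist, ...]. A call has 1 to 10 rows; each row is the pose to reach, as a shift and turn from the pose commanded when the call began, along the tool's axes at that moment; what a row does not reach only later rows make up. A row lasts 1/8 s, in which the tool goes at most 62.5 mm and 10.7 degrees, less where a joint would pass 70% of its speed; a pose out of reach is approached as far as the arm can. A call with a gripper value outside its range is refused whole. "fingers" is the opening, from 0 (shut) to 1 (fully open), set as the call begins (left out, the last holds). The fingers move at their own pace and stop on an object; "newtons" is the grip in N (left out, the last holds). Time passes only in rows, so rows that repeat a pose let the fingers close. It gives the time, the measured TCP pose, the force, the opening and the grip force at its end, in the units of the state.
- r.get_obs(): the state, without advancing time (a new reading comes with each control period).
- r.grab_frame(name): name is "side" or "top"; returns the picture (480x640x3 uint8, blue, green, red); there is no depth.
- r.camera_params(name): a dict with "fx", "fy", "cx", "cy" (pixels), "world_from_camera" (4x4, takes a point from camera to world coordinates). Camera axes: x right, y down, z forward; pixel columns grow to the right and rows downward; lengths in m; the calibration is good to about 2 mm. A picture is of the moment at which its call begins. camera_params takes no time and is no camera call.
- r.hand_in(): hands the job in; it is judged then, once.
The state is a dict: "clock": time; "joints": joint angles; "qvel": joint speeds; "tau": joint torques, N m; "tcp_pos": TCP position; "orientation": TCP orientation; "contact_force": force on the tool from outside, world axes, zero at the start; "moment": the same for the moment, N m; "grip_width": finger opening in m; "gripper_force": force on a finger pad.
Only numpy, scipy, OpenCV 4.12 (cv2) and the standard library are available. Lean on these libraries where they do the work, as an engineer would, in place of code of your own. Each camera call takes 0.05 s, during which the arm holds its last target. There are 200 camera calls.

## Task

Slide the steel sample vessel along the chuck's runway, standing on it all the way, until it stands in the middle of the three open jaws. Then swing the chuck's handle round clockwise (seen from above) until the jaws have closed on the vessel and grip it firmly, so that it stays clamped when you let go. Leave the other things on the bench where they are.

Things in the scene. Friction and masses are not known exactly. Their poses are not given: they have to be found in the camera images.
- chuck: Self-centring chuck lying face up, bolted to the bench. Origin: on its axis at bench height; z up. Round steel face (diameter 140 mm) at z = 40 mm; below it the knurled sleeve (diameter 160 mm, z = 13 to 33 mm) with a handle. Three jaws stand 20 mm above the face (outer half 25 mm), in the directions -90, 30 and 150 degrees from its +x; the vessel enters between the last two
- chuck_centre (a point): Point on the chuck's axis, on its face (40 mm above the bench), axes as the chuck's, where the clamped vessel stands. The closing jaws centre a vessel that stands within some 8 mm of it, or farther in, as far as touching the -y jaw; one left farther short towards the runway is pinched by two jaws only
- handle_top (a point): Centre of the top of the sleeve's handle, 100 mm above the bench: an upright black post, diameter 18 mm, 80 mm high, on a thin level spoke (12 mm thick, 23 mm above the bench). It swings in a level circle of radius 125 mm about the chuck's axis; with the sleeve at 0 it stands 20 degrees clockwise of the chuck's +x. Clockwise from above closes the jaws
- sleeve (a joint): Turn of the sleeve, rad: 0 = jaws wide open (faces 40 mm from the axis), growing clockwise from above, stop at 2.0. Each rad brings all jaws in by 13 mm. Starts between 0 and 0.25, meets the centred vessel at about 1.4. It turns stiffly (3 N at the handle) and stays where left, also when tight; 10 to 12 N at the handle against the vessel grips firmly
- cell: The sample vessel: a closed upright steel cylinder, diameter 44 mm, height 64 mm, with a slightly narrower dark lid, 0.35 kg or so. Origin: centre of its underside; z up. It starts standing on the runway between the rails
- jaw_a: Jaw in the chuck's -y direction: steel block 14 mm wide, 26 mm long, 20 mm high. Origin: middle of its gripping face, at its foot; x points away from the chuck's axis
- jaw_b: Jaw 30 degrees from the chuck's +x towards +y, same shape and frame
- jaw_c: Jaw 150 degrees from the chuck's +x (30 degrees from -x towards +y), same shape and frame
- slim_cell: Bystander: a slimmer steel vessel, diameter 30 mm, height 64 mm, standing on the bench on the chuck's +x side, beside the runway. Origin: centre of its underside
- wrench: Bystander: steel wrench 160 mm long, lying on the bench on the chuck's -x side, beside the runway
- beaker: Bystander: glass beaker, diameter 70 mm, height 85 mm
- wash_bottle: Bystander: white plastic bottle, diameter 70 mm, height 160 mm
- jar: Bystander: brown glass jar, diameter 70 mm, height 90 mm
- bottle2: Bystander: white bottle, diameter 60 mm, height 120 mm
- runway_end (a point): Middle of the open outer end of the aluminium runway, on its surface, 212 mm from the chuck's axis along the chuck's +y. The runway is straight and level with the chuck's face; two rails 12 mm high (52 mm apart inside, 64 mm outside, from 80 to 212 mm from the axis) guide the vessel
There are look-alikes about, which are no part of the job. Leave any green or purple look-alike of the cell alone.

How it is judged:
On the way, in this order (a step that is already met when the one before it is completed fails the run):
1. the vessel stands in the middle of the jaws (not over 12 mm short of the chuck's axis on the runway side, within 20 mm of it elsewhere) with the jaws still open (horizontal distance between cell and chuck_centre below 0.02 m and y of cell in the frame of chuck_centre below 0.012 m and angle between cell's own z axis and vertical below 0.1 rad and value of joint sleeve below 0.8 rad), for 0.2 s.
2. all three jaws press on the vessel (contact force between cell and jaw_a above 1.5 N and contact force between cell and jaw_b above 1.5 N and contact force between cell and jaw_c above 1.5 N and value of joint sleeve above 1.1 rad), for 0.2 s.
At the end, for the whole second after the job is handed in: The vessel stands upright (within 0.06 rad) on the chuck's face, within 4 mm of its axis and 4 mm of its height, at rest, with each of the three jaws pressing on it with more than 1.5 N, the sleeve left at rest (contact force between cell and jaw_a above 1.5 N and contact force between cell and jaw_b above 1.5 N and contact force between cell and jaw_c above 1.5 N and horizontal distance between cell and chuck_centre below 0.004 m and angle between cell's own z axis and vertical below 0.06 rad and z of cell in the frame of chuck_centre between -0.004 and 0.004 m and linear speed of cell below 0.02 m/s and velocity of joint sleeve below 0.05 rad/s); the robot touches nothing.
It fails at once if the vessel is tipped over or lifted off (tilt over 0.4 rad, or its underside centre over 15 mm above the runway) (angle between cell's own z axis and vertical above 0.4 rad or z of cell in the frame of chuck_centre above 0.015 m).
It fails at once if another thing on the bench is shifted by more than 30 mm (distance of any of slim_cell, wrench, beaker, wash_bottle, jar, bottle2 from where it was at the start of the episode above 0.03 m).
It also fails if it takes over 64 s, if anything falls off the work surface, if the arm or the gripper's body presses on something with over 40 N, if the wrist force passes 120 N, or if a joint passes its speed limit or range.

## Working session

There is one attempt and no reset: what is moved stays moved. The work goes in short steps, Python scripts to look and compute and a tool call to move; the robot and the scene stay as the last step left them, time stands still between calls to the robot, and variables do not carry over. Pictures are saved under pics/ and viewed, at most 10 in all, crops included, and the job is handed in when it is done.

Besides the shell and the picture viewer there is one more tool, called after "Emit:" by a JSON object that holds its "method" and its "body", one argument or row to a line. move_arm: Moves the arm, as the interface text tells. Its arguments: {"type":"object","properties":{"rows":{"type":"array"},"fingers":{"type":"number"},"newtons":{"type":"number"}},"required":["rows"]}

```bash
mkdir -p pics; python3 - <<'E'
from bench import r
import cv2
for n in("top","side"):
    cv2.imwrite(f"pics/{n}0.png",r.grab_frame(n)); p=r.camera_params(n); print(p)
print(r.get_obs(), r.tips_ahead)
E
```

```text
{'fx': 540.2007700551293, 'fy': 540.2007700551293, 'cx': 322.78934121994945, 'cy': 240.52449641440793, 'world_from_camera': array([[ 0.02743116, -0.98391977,  0.17649195,  0.35980733],
       [-0.9995727 , -0.02878223, -0.0050992 ,  0.00742786],
       [ 0.01009704, -0.17627666, -0.98428887,  1.25265506],
       [ 0.        ,  0.        ,  0.        ,  1.        ]])}
{'fx': 444.64159117950976, 'fy': 444.64159117950976, 'cx': 319.91705115497723, 'cy': 244.48596229033603, 'world_from_camera': array([[ 0.92058232, -0.23806344,  0.30960295,  0.15180075],
       [-0.3904945 , -0.54788192,  0.73982393, -0.93014554],
       [-0.00649917, -0.80196708, -0.59733287,  0.82646587],
       [ 0.        ,  0.        ,  0.        ,  1.        ]])}
{'clock': 0.1, 'joints': array([-1.2600964 ,  0.47772008,  0.02232273,  1.55633789, -0.01148712,
        1.10927095, -0.08313013]), 'qvel': array([ 0.00028291, -0.00172952, -0.00039613, -0.00324975,  0.00113452,
       -0.00036097, -0.00126065]), 'tau': array([ 4.53101413e-03, -5.97766507e+01,  1.61363393e+00, -2.81960750e+01,
        1.28138423e-02,  4.98813213e-03,  1.62173916e-05]), 'tcp_pos': array([0.27429624, 0.61621213, 0.24442695]), 'orientation': array([-6.52986263e-01, -3.07275825e+00,  2.50304001e-03]), 'contact_force': array([-0.76213848,  0.39684266,  0.13087128]), 'moment': array([-0.01782293, -0.07144544, -0.00913078]), 'gripper_force': 0.0, 'grip_width': 0.08502272019114022} 0.014
```

View pics/top0.png

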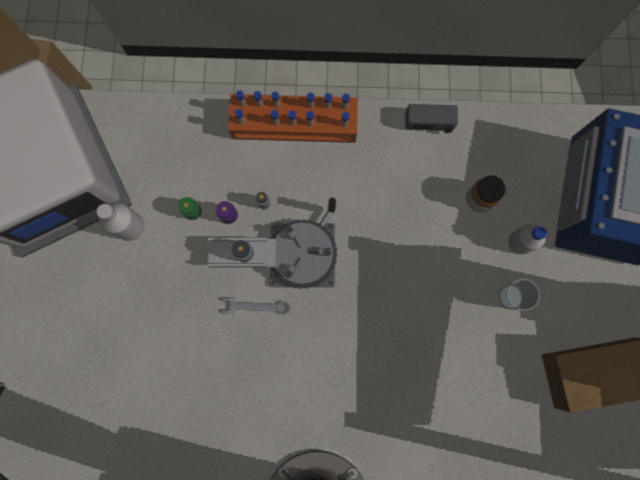

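View pics/side0.png

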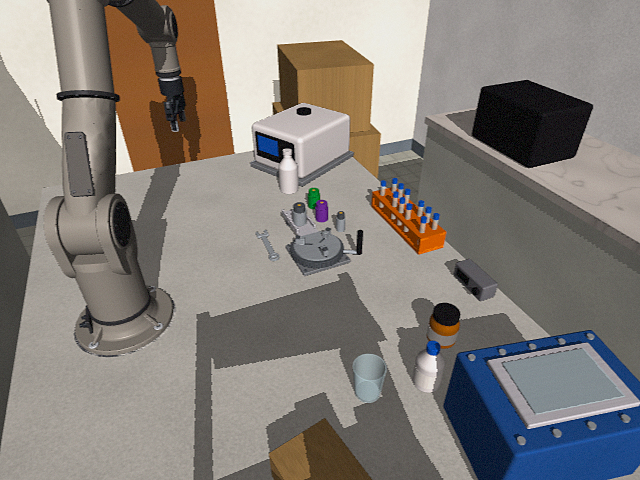

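The top view shows the chuck near (304,252), with the runway running left. The cell is at (241,250), the handle top near (332,204), the slim cell at (263,199) and the wrench at (255,306). I'll zoom in for accuracy.

```bash
python3 - <<'E'
import cv2
i=cv2.imread("pics/top0.png")
cv2.imwrite("pics/c0.png",cv2.resize(i[180:330,190:350],None,fx=5,fy=4*1.0 if 0 else 4,interpolation=cv2.INTER_CUBIC)[:600])
E
```

```text
(no output)
```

View pics/c0.png

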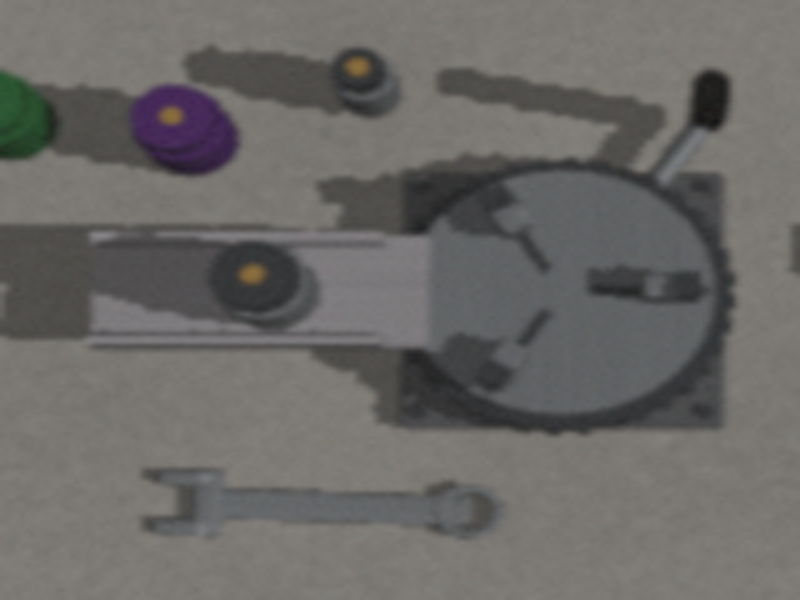

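```bash
cat > h.py <<'E'
import numpy as np
from bench import r
def px(n,u,v,z):
    p=r.camera_params(n);T=p["world_from_camera"]
    d=T[:3,:3]@[(u-p["cx"])/p["fx"],(v-p["cy"])/p["fy"],1]
    return T[:3,3]+d*(z-T[2,3])/d[2]
def c(x,y): return 190+(x+.5)/5-.5,180+(y+.5)/4-.5
E
python3 - <<'E'
from h import *
from scipy.spatial.transform import Rotation as R
for n,x,y,z in [("lid",253,274,.104),("face",563,291,.04),("faceR",716,291,.04),("faceT",563,167,.04),("faceB",563,415,.04),("r1",90,233,.052),("r2",90,347,.052),("r3",383,243,.052),("r4",383,334,.052),("handle",711,82,.1),("slim",358,70,.064),("purple",171,115,.064),("wrT",195,470,.01),("wrR",500,505,.01),("jawA",657,285,.06)]:
    print(n,px("top",*c(x,y),z).round(4))
print(R.from_rotvec(r.get_obs()["orientation"]).as_matrix().round(3))
E
```

```text
lid [0.544  0.1786 0.104 ]
face [0.5486 0.0471 0.04  ]
faceR [ 0.5506 -0.0223  0.04  ]
faceT [0.6205 0.0496 0.04  ]
faceB [0.4781 0.0447 0.04  ]
r1 [0.5736 0.261  0.052 ]
r2 [0.5089 0.2568 0.052 ]
r3 [0.5717 0.1288 0.052 ]
r4 [0.52   0.1264 0.052 ]
handle [ 0.6572 -0.0159  0.1   ]
slim [0.6687 0.1435 0.064 ]
purple [0.64   0.2265 0.064 ]
wrT [0.4447 0.213  0.01  ]
wrR [0.4287 0.0727 0.01  ]
jawA [0.55   0.0046 0.06  ]
[[-0.914  0.407 -0.001]
 [ 0.407  0.914 -0.002]
 [-0.    -0.002 -1.   ]]
```

```bash
cat >> h.py <<'E'
from scipy.spatial.transform import Rotation as R
def to(x,y,z,ydeg):
    o=r.get_obs();M=R.from_rotvec(o["orientation"]).as_matrix()
    s=M.T@(np.array([x,y,z])-o["tcp_pos"])*100
    a=np.degrees(np.arctan2(M[1,1],M[0,1]))
    print("shift cm",s.round(2),"twist",round(-((ydeg-a+180)%360-180),1),"now",o["tcp_pos"].round(4),"yaw",a.round(1),"F",o["contact_force"].round(1),"t",o["clock"])
E
python3 -c "
from h import *
to(.544,.1786,.20,92.1)"
```

```text
shift cm [-42.43 -29.     4.49] twist -26.1 now [0.2743 0.6162 0.2444] yaw 66.0 F [-0.8  0.4  0.1] t 0.1
```

Emit:
{"method": "move_arm", "body": {
  "rows": [-3,-2,0,-3,-8,-5.5,0,-8,-13,-9,0,-14,-18,-12.3,0,-20,-23,-15.7,0,-26.1,-28,-19.1,0,-26.1,-33,-22.6,0,-26.1,-38,-26,1,-26.1,-41.5,-28.4,3,-26.1,-42.4,-29,4.5,-26.1],
  "fingers": 1
}}

```text
clock: 1.35
tcp_pos: [0.545, 0.1754, 0.1993]
orientation: [0.049, -3.141, 0.003]
contact_force: [-0.7, 0.7, -0.5]
grip_width: 0.0853
gripper_force: 0.0
```

```bash
python3 -c "
from h import *
to(.544,.1786,.083,92.1)"
```

```text
shift cm [ 0.08  0.34 11.63] twist -0.3 now [0.545  0.1754 0.1993] yaw 91.8 F [-0.7  0.7 -0.5] t 1.35
```

Emit:
{"method": "move_arm", "body": {
  "rows": [0,0,4,0,0,0,8,0,0,0,11,0,0,0,11.9,0,0,0,11.9,0]
}}

```text
clock: 1.98
tcp_pos: [0.5436, 0.1799, 0.0812]
orientation: [0.059, -3.14, -0.0]
contact_force: [0.4, -0.4, 0.4]
grip_width: 0.0852
gripper_force: 0.0
```

```bash
python3 - <<'E'
from h import *
import cv2
to(.544,.1786,.08,92.1)
i=r.grab_frame("side"); cv2.imwrite("pics/s1.png",cv2.resize(i[140:290,230:400],None,fx=4,fy=4,interpolation=cv2.INTER_CUBIC))
E
```

```text
shift cm [-0.03 -0.13  0.12] twist 0.1 now [0.5436 0.1799 0.0812] yaw 92.2 F [ 0.4 -0.4  0.4] t 1.975
```

View pics/s1.png

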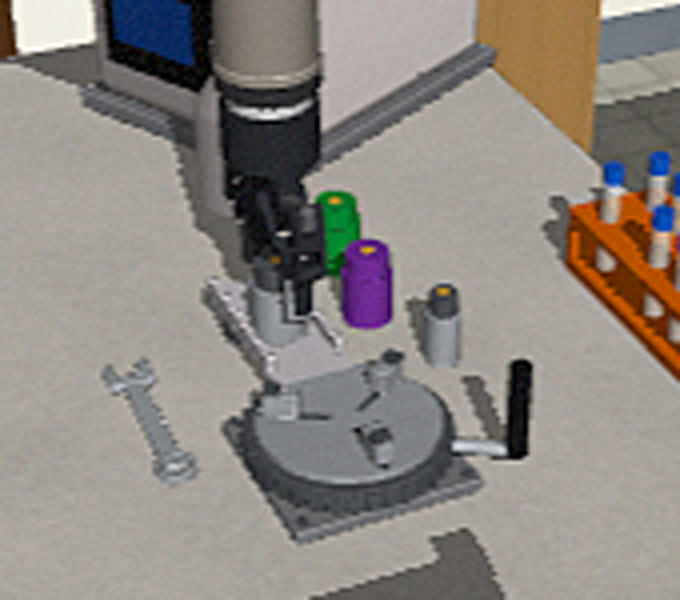

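The gripper straddles the cell along the runway: one finger in front of it at about (303,285), the lid between them at (268,265). The cell stands clear on the runway, so I'll close.

Emit:
{"method": "move_arm", "body": {
  "rows": [0,0,0,0,0,0,0,0,0,0,0,0,0,0,0,0,0,0,0,0,0,0,0,0],
  "fingers": 0.3,
  "newtons": 20
}}

```text
clock: 2.78
tcp_pos: [0.5444, 0.1796, 0.0822]
orientation: [-0.058, 3.14, 0.001]
contact_force: [-0.6, 0.1, 6.2]
grip_width: 0.0422
gripper_force: 19.9
```

```bash
python3 -c "
from h import *
to(.549,.045,.080,92.1)"
```

```text
shift cm [  0.03 -13.47   0.21] twist 0.0 now [0.5444 0.1796 0.0822] yaw 92.1 F [-0.6  0.1  6.2] t 2.775
```

Emit:
{"method": "move_arm", "body": {
  "rows": [0,-1,0,0,0,-2.5,0,0,0,-4,0,0,0,-5.5,0,0,0,-7,0,0,0,-8.5,0,0,0,-10,0,0,0,-11.5,0,0,0,-12.5,0,0,0,-13,0,0]
}}

```text
clock: 4.03
tcp_pos: [0.5495, 0.0493, 0.0821]
orientation: [-0.057, 3.139, 0.002]
contact_force: [-0.4, 3.6, 6.2]
grip_width: 0.0423
gripper_force: 20.1
```

Emit:
{"method": "move_arm", "body": {
  "rows": [0,-0.3,0,0,0,-0.3,0,0,0,-0.3,0,0]
}}

```text
clock: 4.4
tcp_pos: [0.5496, 0.0465, 0.0821]
orientation: [-0.057, 3.139, 0.001]
contact_force: [0.0, 2.7, 6.2]
grip_width: 0.0423
gripper_force: 20.1
```

```bash
python3 - <<'E'
from h import *
import cv2
to(.549,.045,.080,92.1)
i=r.grab_frame("side"); cv2.imwrite("pics/s2.png",cv2.resize(i[140:290,230:400],None,fx=4,fy=4,interpolation=cv2.INTER_CUBIC))
E
```

```text
shift cm [ 0.07 -0.15  0.21] twist -0.0 now [0.5496 0.0465 0.0821] yaw 92.1 F [0.  2.7 6.2] t 4.4
```

View pics/s2.png

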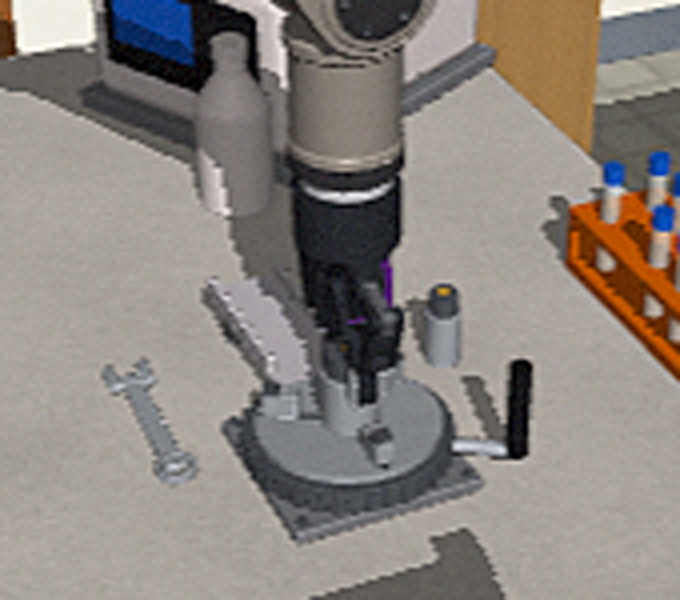

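The cell stands between the jaws at about (345,395), upright, just clear of jaw_a. I'll release it and rise.

Emit:
{"method": "move_arm", "body": {
  "rows": [0,0,0,0,0,0,0,0,0,0,0,0,0,0,0,0,0,0,-3,0,0,0,-7,0,0,0,-10,0,0,0,-10,0],
  "fingers": 1
}}

```text
clock: 5.45
tcp_pos: [0.5504, 0.0466, 0.1837]
orientation: [-0.057, 3.136, 0.001]
contact_force: [-0.1, -0.1, -0.3]
grip_width: 0.0854
gripper_force: 0.0
```

```bash
python3 - <<'E'
from h import *
import cv2
C=np.array([.549,.047]);psi=2.1
for h in (-32.3,):
    a=np.radians(h+psi);p=C+.125*np.array([np.cos(a),np.sin(a)])
    to(*p,.18,h+psi+90); to(*p,.18,h+psi-90)
print(r.get_obs()["joints"].round(2))
i=r.grab_frame("top"); cv2.imwrite("pics/t2.png",cv2.resize(i[180:330,190:350],None,fx=5,fy=4,interpolation=cv2.INTER_CUBIC))
E
```

```text
shift cm [-10.43  -6.63   0.41] twist 32.3 now [0.5504 0.0466 0.1837] yaw 92.1 F [-0.1 -0.1 -0.3] t 5.45
shift cm [-10.43  -6.63   0.41] twist -147.7 now [0.5504 0.0466 0.1837] yaw 92.1 F [-0.1 -0.1 -0.3] t 5.45
[-0.29  0.34  0.12  1.92 -0.05  0.87  1.46]
```

View pics/t2.png

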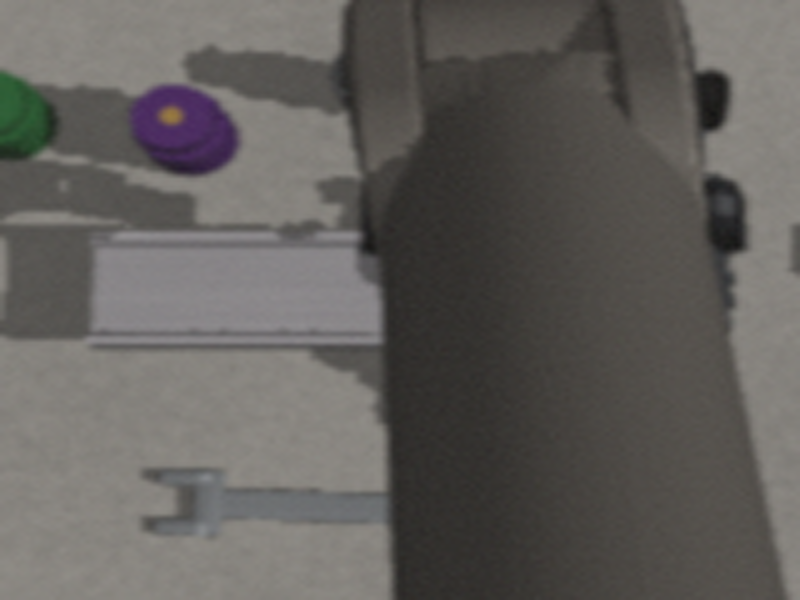

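Emit:
{"method": "move_arm", "body": {
  "rows": [-2.5,-1.6,0,7,-5,-3.3,0,14,-7.5,-5,0,22,-9.5,-6.2,0,29,-10.4,-6.6,0,32.3,-10.4,-6.6,0,32.3]
}}

```text
clock: 6.25
tcp_pos: [0.6547, -0.0162, 0.1795]
orientation: [-0.818, -3.031, 0.002]
contact_force: [-0.1, -0.4, -0.3]
grip_width: 0.0852
gripper_force: 0.0
```

```bash
python3 - <<'E'
from h import *
import cv2
to(.6565,-.0160,.065,59.8)
i=r.grab_frame("side"); cv2.imwrite("pics/s3.png",cv2.resize(i[140:290,230:400],None,fx=4,fy=4,interpolation=cv2.INTER_CUBIC))
E
```

```text
shift cm [-0.17  0.13 11.45] twist 0.0 now [ 0.6547 -0.0162  0.1795] yaw 59.8 F [-0.1 -0.4 -0.3] t 6.25
```

View pics/s3.png

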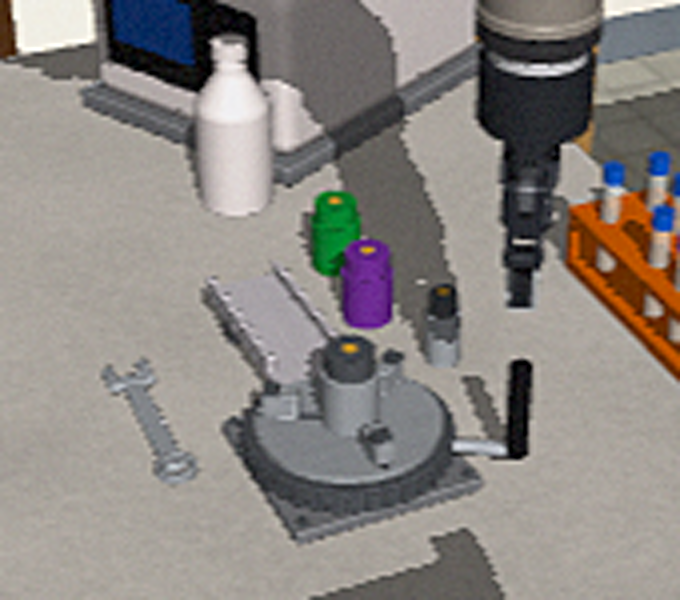

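The cell stands upright between the open jaws, lid centre near crop (349,349). The gripper is above the handle post, whose top is near crop (521,364). I'll check both positions by calculation while descending.

```bash
python3 - <<'E'
from h import *
f=lambda x,y:(230+(x+.5)/4-.5,140+(y+.5)/4-.5)
print(px("side",*f(349,349),.105),px("side",*f(521,365),.1),px("side",*f(345,418),.04))
E
```

```text
[0.55076944 0.04477365 0.105     ] [ 0.65812409 -0.0159899   0.1       ] [0.54914145 0.05035324 0.04      ]
```

Emit:
{"method": "move_arm", "body": {
  "rows": [0,0,3,0,0,0,6,0,0,0,9,0,0,0,11,0,0,0,11.4,0,0,0,11.4,0]
}}

```text
clock: 7.05
tcp_pos: [0.6555, -0.0157, 0.0678]
orientation: [0.818, 3.033, 0.0]
contact_force: [-0.1, -0.4, -0.9]
grip_width: 0.0855
gripper_force: 0.0
```

Emit:
{"method": "move_arm", "body": {
  "rows": [0,0,0,0,0,0,0,0,0,0,0,0,0,0,0,0,0,0,0,0],
  "fingers": 0.35
}}

```text
clock: 7.68
tcp_pos: [0.6552, -0.0157, 0.0673]
orientation: [0.818, 3.033, 0.0]
contact_force: [0.1, -0.2, 0.2]
grip_width: 0.0296
gripper_force: 0.0
```

Emit:
{"method": "move_arm", "body": {
  "rows": [0.02,-0.65,0,3,0.12,-1.73,0,8,0.37,-3.0,0,14,0.75,-4.26,0,20,1.26,-5.46,0,26,1.89,-6.6,0,32,2.64,-7.66,0,38,3.5,-8.65,0,44,4.45,-9.54,0,50,4.95,-9.94,0,53]
}}

```text
clock: 8.93
tcp_pos: [0.5625, -0.0765, 0.0676]
orientation: [2.09, 2.344, 0.002]
contact_force: [1.6, 2.0, -1.8]
grip_width: 0.0297
gripper_force: 1.3
```

```bash
cat >> h.py <<'E'
def st():
    o=r.get_obs();d=o["tcp_pos"][:2]-[.549,.047];rr=np.hypot(*d);u=d/rr;t=np.array([u[1],-u[0]])
    F=o["contact_force"][:2]
    print("R",rr.round(4),"chuck ang",(np.degrees(np.arctan2(d[1],d[0]))-2.1).round(1),"Fback",(-F@t).round(1),"Frad",(F@u).round(1))
E
python3 - <<'E'
from h import *
import cv2
st();to(.55,0,.065,-95+92.1)
i=r.grab_frame("side"); cv2.imwrite("pics/s4.png",cv2.resize(i[140:290,230:400],None,fx=4,fy=4,interpolation=cv2.INTER_CUBIC))
E
```

```text
R 0.1243 chuck ang -85.8 Fback 1.8 Frad -1.8
shift cm [ 7.74 -0.37  0.26] twist 9.5 now [ 0.5625 -0.0765  0.0676] yaw 6.6 F [ 1.6  2.  -1.8] t 8.925
```

View pics/s4.png

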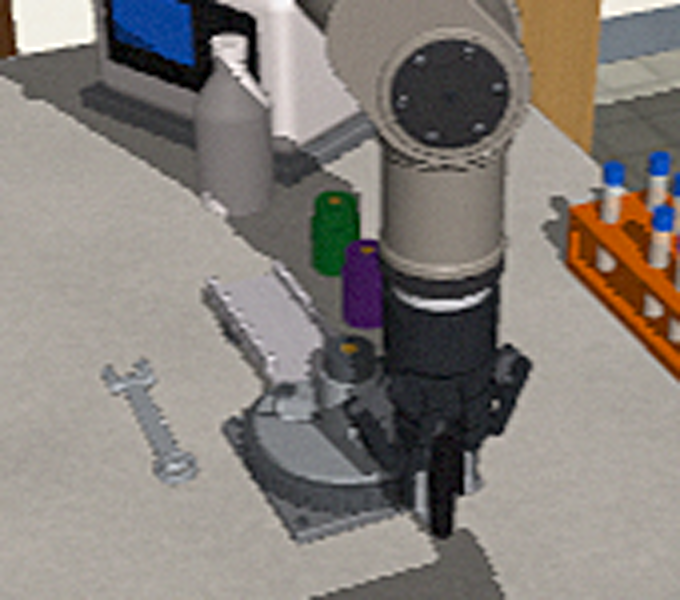

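The handle post at about (443,480) sits inside the finger cage and the cell still stands centred. I'll continue in smaller steps, watching the force.

Emit:
{"method": "move_arm", "body": {
  "rows": [0.02,-0.65,0,3,0.07,-1.3,0,6,0.15,-1.95,0,9,0.27,-2.6,0,12,0.37,-3.0,0,14,0.37,-3.0,0,14]
}}

```text
clock: 9.72
tcp_pos: [0.5322, -0.0767, 0.0675]
orientation: [2.356, 2.077, 0.0]
contact_force: [0.9, -0.1, 0.6]
grip_width: 0.0298
gripper_force: 0.6
```

```bash
python3 -c "
from h import *
st()"
```

```text
R 0.1248 chuck ang -99.8 Fback 0.9 Frad -0.0
```

Emit:
{"method": "move_arm", "body": {
  "rows": [0,-0.22,0,1,0.01,-0.44,0,2,0.02,-0.65,0,3,0.03,-0.87,0,4,0.03,-0.87,0,4]
}}

```text
clock: 10.35
tcp_pos: [0.5235, -0.0753, 0.0674]
orientation: [2.428, 1.994, -0.0]
contact_force: [3.0, -0.1, 1.9]
grip_width: 0.0297
gripper_force: 1.1
```

```bash
python3 -c "
from h import *
st()"
```

```text
R 0.1249 chuck ang -103.9 Fback 2.9 Frad -0.5
```

Emit:
{"method": "move_arm", "body": {
  "rows": [0,-0.22,0,1,0.01,-0.44,0,2,0.01,-0.44,0,2]
}}

```text
clock: 10.72
tcp_pos: [0.5196, -0.0744, 0.0674]
orientation: [2.462, 1.95, 0.001]
contact_force: [4.9, 0.5, -0.2]
grip_width: 0.03
gripper_force: 2.2
```

```bash
python3 -c "
from h import *
st()"
```

```text
R 0.1249 chuck ang -105.7 Fback 4.7 Frad -1.6
```

Contact is beginning, so I'll tighten in small steps.

Emit:
{"method": "move_arm", "body": {
  "rows": [0,-0.2,0,1,0.01,-0.4,0,2,0.01,-0.4,0,2]
}}

```text
clock: 11.1
tcp_pos: [0.5173, -0.0736, 0.0674]
orientation: [2.493, 1.906, 0.003]
contact_force: [9.5, -1.2, -6.1]
grip_width: 0.0304
gripper_force: 4.9
```

```bash
python3 -c "
from h import *
st()"
```

```text
R 0.1247 chuck ang -106.8 Fback 9.5 Frad -1.2
```

Emit:
{"method": "move_arm", "body": {
  "rows": [0,-0.15,0,0.5,0,-0.3,0,1,0,-0.3,0,1,0,-0.3,0,1]
}}

```text
clock: 11.6
tcp_pos: [0.5159, -0.0731, 0.0676]
orientation: [2.508, 1.883, 0.006]
contact_force: [14.9, -1.5, -10.4]
grip_width: 0.0299
gripper_force: 7.1
```

```bash
python3 -c "
from h import *
st()"
```

```text
R 0.1246 chuck ang -107.5 Fback 14.7 Frad -2.5
```

About 14.7 N tangential: 3 N stiffness plus roughly 11.7 N clamping. I'll back off, open and rise.

Emit:
{"method": "move_arm", "body": {
  "rows": [0,0.3,0,0,0,0.6,0,0,0,0.9,0,0,0,0.9,0,0]
}}

```text
clock: 12.1
tcp_pos: [0.52, -0.0752, 0.0669]
orientation: [-2.512, -1.885, 0.003]
contact_force: [1.3, 0.9, 0.1]
grip_width: 0.0299
gripper_force: 0.4
```

Emit:
{"method": "move_arm", "body": {
  "rows": [0,0,0,0,0,0,0,0,0,0,0,0,0,0,0,0,0,0,-3,0,0,0,-7,0,0,0,-11,0,0,-4,-13,0,0,-8,-13,0,0,-12,-13,0],
  "fingers": 0.8
}}

```text
clock: 13.35
tcp_pos: [0.4047, -0.0413, 0.1973]
orientation: [-2.512, -1.886, -0.0]
contact_force: [-0.1, 0.2, -0.0]
grip_width: 0.0684
gripper_force: 0.0
```

```bash
python3 - <<'E'
from h import *
import cv2
st()
a=r.grab_frame("side")[140:290,230:400]; b=r.grab_frame("top")[180:330,190:350]
cv2.imwrite("pics/s5.png",np.hstack([cv2.resize(a,(400,360),interpolation=2),cv2.resize(b,(400,360),interpolation=2)]))
E
```

```text
R 0.1691 chuck ang -150.6 Fback -0.2 Frad -0.0
```

View pics/s5.png

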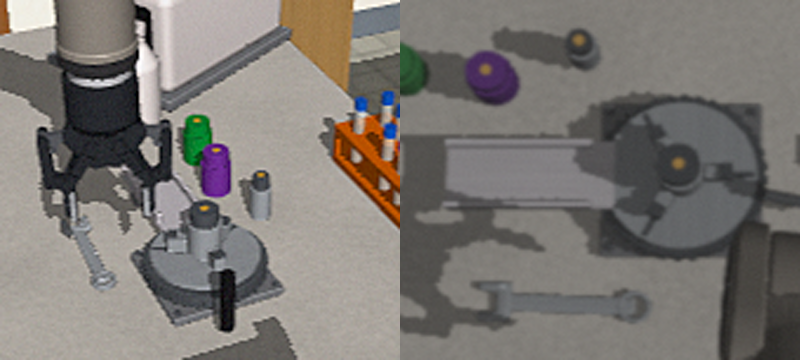

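The cell is upright with the jaws closed on it, at (205,225) in the side view and (680,163) in the top view. The bystanders haven't moved and the robot is clear, so I'll hand in.

```bash
python3 -c "
from bench import r
print(r.hand_in())"
```

```text
the job is handed in; nothing more can be done
None
```

The vessel was slid to the middle of the jaws and clamped with about 14.7 N at the handle, the arm was moved clear, and the job was handed in at about 13.5 s; no verdict came back.

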